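# Lock the fuse cover of the sloping bench supply

### The arm

A 6-joint arm with a two-finger parallel gripper is mounted at the origin on the work surface. World frame = base frame: x ahead of the robot, y to its left, z up, the work surface at z = 0. Lengths are in mm, angles in rad, forces in N, time in s.
With the tool pointing down it reaches from about 400 to 925 mm from the base axis. Payload 12.5 kg.
Tool frame: the origin (TCP) lies between the finger pads; the fingertips stand 11 mm ahead of it and the grasp point (between the pads) lies 8 mm behind it (env.tip_extent is the distance from the TCP to the fingertips, in mm); x points along the fingers, z is the direction in which the jaws open and shut, and the axes are right-handed (so a half turn about x gives the same grasp; the last joint's range is limited). The gripper opens to 95 mm and grips with 3 to 60 N. Pads are 20 mm wide; open, the fingers measure 119 mm over their backs; the gripper's body (75 mm by 180 mm) begins 59 mm behind the grasp point.
Start: joints at [-1.251, 0.491, 1.559, -0, 1.092, -0.106], TCP at [258.18, -569.2, 225.661] pointing down, gripper open.
Joint ranges: [-3.1, 3.1], [-0.84, 2.19], [0.05, 2.79], [-1.13, 4.28], [0.06, 2.93], [-2.69, 2.69]. Speed limits (rad/s): [2.22, 2.22, 2.79, 3.14, 3.14, 3.14].

### API

Orientations are given as [roll, pitch, yaw] about the fixed x, y, z axes, in that order (R = Rz(yaw) Ry(pitch) Rx(roll)).
In Python, from cell import status, imaging, env gives the robot as it stands. The module is installed in compiled form; this text tells all that it offers.
- The arm moves only by the tool apply_moves, never from a script. Its argument "increments" is a list of rows, each a list of 5 numbers: the closure, from 0 (fully open) to 1 (shut), then the shift along the tool's x, y, z in mm, then the turn about the tool's x in degrees. A call has 1 to 10 rows; each row shifts and turns the commanded pose from where the row before left it, along the tool's axes as they then stand; what a row does not reach is not made up. A row lasts 1/10 s, in which the tool goes at most 50 mm and 8.59 degrees, less where a joint would pass 70% of its speed; a pose out of reach is approached as far as the arm can. A call with a gripper value outside its range is refused whole. The fingers move at their own pace and stop on an object; the grip force is fixed at half the most. Time passes only in rows, so rows that do not move let the fingers close. It gives the time, the measured TCP pose, the force and the opening at its end, in the units of the state.
- status.state(): the state, without advancing time (a new reading comes with each control period).
- imaging.read_camera(name): name is "scene" or "side" or "wrist"; returns a dict with "pixels" (480x640x3 uint8, red, green, blue), "fovy" (degrees; the focal length in pixels is half the picture's height over the tangent of half this angle, whatever the lens; pixels are square), "cx", "cy" (the principal point, pixels), "distortion" ([k1, k2, p1, p2, k3] as OpenCV has them; the pictures are not rectified), "R" (3x3) and "t" (3): a world point X has camera coordinates R X + t. Camera axes: x right, y down, z forward; pixel columns grow to the right and rows downward; lengths in mm; the calibration is good to about 2 mm. A picture is of the moment at which its call begins. There is no depth.
- env.job_done(): hands the job in, once; it reports no verdict.
The state is a dict: "t": time; "joints": joint angles; "qvel": joint speeds; "tau": joint torques, N m; "eef_pos": TCP position; "tcp_rot": TCP orientation; "ft_force": force on the tool from outside, world axes, zero at the start; "moment": the same for the moment, N m; "opening": opening from 0.0 (shut) to 1.0 (fully open).
Only numpy, scipy, OpenCV 4.12 (cv2) and the standard library are available. Lean on these libraries where they do the work, as an engineer would, in place of code of your own. Each camera call takes 0.05 s, during which the arm holds its last target. There are 200 camera calls.

### The job

Lock the fuse cover of the sloping bench supply: first lift the blue multimeter off its panel and lay it gently on the bench, face up. Then take the red-handled flat screwdriver from the tool stand, turn its blade lightly on the cover's round slotted latch until it drops into the slot, and turn the latch clockwise to its stop without forcing it. Finally stand the screwdriver back in the tool stand and leave the other things where they are.

Things in the scene. Friction and masses are not known exactly. Their poses are not given: they have to be found in the camera images.
- console: Sloping bench supply, fixed grey instrument, 268 mm deep, 360 wide, 150 high. Origin: centre of its underside; x from front to back, y to its left, z up. Its panel rises at 28 deg from a low front edge (130 mm before the origin, 45 mm high); a lip 8 mm wide stands 9 mm above the panel along that edge. The fuse cover fills the panel's left half; knobs and terminals stand in its right half.
- slot (a point): Centre of the outer face of the slotted latch head: a steel disc, 27 mm diameter, in a dark surround, 0.5 mm below the cover's surface, 58 mm up the slope from the panel's low edge. x lies along the slot and turns with the latch; z points out of the panel (28 deg from upright, leaning to the console's front), along the latch's axis. Slot: straight, 4 mm wide, 6 mm deep, right across the head.
- latch (a joint): Latch angle, rad: 0 open (slot level, to the red dot at its left) to 1.571 locked (slot up the slope, to the green dot, at a hard stop). Grows as the head turns clockwise, seen looking at the panel. Starts partly turned, 0.2 to 0.6; stays where it is left; takes about 0.1 N m to turn.
- cover (a joint): Opening of the grey fuse cover (140 mm up the slope, 130 mm wide, flush with the panel, its middle 80 mm left of the console's middle) in rad about its upper edge: 0 = shut, as it starts; its own weight keeps it shut.
- multimeter: Handheld multimeter in a blue rubber holster, 150 x 64 x 36 mm, about 0.28 kg. Origin: centre of its back (the side it lies on); x along its length to the display end, y across its width, z out of its face. It starts lying on the console's panel over fuse cover and latch, its lower end against the lip, display end up the slope.
- multimeter_mid (a point): Middle of the multimeter's body, 18 mm above its back.
- screwdriver: Flat screwdriver, red handle with black ends, 170 mm long, 0.12 kg. Origin: on its axis at the underside of the handle, which rests on the stand's plate; z along the axis from tip to handle end. Handle: z 0 to 85 mm, square with trimmed corners, 27 mm across the flats (facing x and y) up to z 70 mm, then tapering. It starts upright in one of the stand's holes, turned anyhow about its axis.
- screwdriver_tip (a point): Middle of the end of the screwdriver's blade, 85 mm below its origin along its axis. The shaft is round, 8 mm; the blade is 14 mm wide along the screwdriver's x, and along its y 1.2 mm thick at the tip and 2 mm thick 10 mm above it.
- stand: Tool stand, fixed, grey sheet steel: a level plate 64 x 230 mm, its top 95 mm above the bench, with three 18 mm holes through it in a row at y = -80, 0 and 80 mm. Origin: centre of its underside on the bench; y along the row, z up. Each hole holds a driver that hangs through the plate by its handle's underside.
- crosshead: Bystander: cross-head screwdriver with a blue handle, otherwise like the red one; in another hole of the stand.
- nutdriver: Bystander: nut driver with a yellow handle, otherwise like the red one; in another hole of the stand.
- cleaner_can: Bystander: yellow spray can, 52 mm diameter, 168 mm high, standing. Origin under its centre.
- parts_tub: Bystander: clear tub of small parts with a lid, 94 mm diameter, 48 mm high. Origin under its centre.
- solder_reel: Bystander: solder reel with green flanges, 54 mm diameter, 44 mm high, standing on the bench. Origin under its centre.
- pliers: Bystander: red-handled pliers, 155 mm long, 12 mm thick, lying on the bench. Origin at the pivot, on the bench.
- mug: Bystander: white mug, 80 mm diameter, 90 mm high. Origin under its centre.
- clear_spot (a point): A point on the bench top (height 0) in the free room before the console, where nothing stands.
Not all that is in view belongs to the job. What is shaped like the screwdriver but purple is not meant.

How it is judged:
By the outcome, as a careful person would: the job done as asked, in the order asked, and still so for the second after the job is handed in, with the robot touching nothing.
It also fails if it takes over 72 s, if anything falls off the work surface, if the arm or the gripper's body presses on something with over 40 N, if the wrist force passes 120 N, or if a joint passes its speed limit or range.

## Working session

There is one attempt and no reset: what is moved stays moved. The work goes in short steps, Python scripts to look and compute and a tool call to move; the robot and the scene stay as the last step left them, time stands still between calls to the robot, and variables do not carry over. Pictures are saved under pics/ and viewed, about 8 in all and at most 12, crops included, and the job is handed in when it is done.

Besides the shell and the picture viewer there is one more tool, called after "Emit:" in YAML: its name, and indented under it one key for each argument. apply_moves: Moves the arm, as the interface text tells. Its arguments: {"type":"object","properties":{"increments":{"type":"array"}},"required":["increments"]}

```bash
mkdir -p pics; cat > h.py <<'E'
import numpy as np, cv2
from cell import status, imaging, env
from scipy.spatial.transform import Rotation as Ro
def cam(n):
    c=imaging.read_camera(n); f=240/np.tan(np.radians(c['fovy'])/2)
    c['K']=np.array([[f,0,c['cx']],[0,f,c['cy']],[0,0,1]]);c['D']=np.array(c['distortion'],float)
    c['R']=np.array(c['R']);c['t']=np.array(c['t']);return c
def save(c,n,crop=None,s=1):
    p=c['pixels'][:,:,::-1]
    if crop: p=p[crop[1]:crop[3],crop[0]:crop[2]]
    cv2.imwrite('pics/'+n,cv2.resize(p,None,fx=s,fy=s,interpolation=cv2.INTER_CUBIC))
def ray(c,uv):
    p=cv2.undistortPoints(np.array([[uv]],float),c['K'],c['D'])[0,0]
    return -c['R'].T@c['t'], c['R'].T@np.array([p[0],p[1],1])
def onz(c,uv,z):
    o,d=ray(c,uv);return o+d*(z-o[2])/d[2]
def tri(c1,u1,c2,u2):
    o1,d1=ray(c1,u1);o2,d2=ray(c2,u2)
    s=np.linalg.lstsq(np.c_[d1,-d2],o2-o1,rcond=None)[0]
    a=o1+d1*s[0];b=o2+d2*s[1];return (a+b)/2,np.linalg.norm(a-b)
def proj(c,X):
    return cv2.projectPoints(np.atleast_2d(np.array(X,float)),cv2.Rodrigues(c['R'])[0],c['t'],c['K'],c['D'])[0][:,0]
def tcp():
    s=status.state();return np.array(s['eef_pos']),Ro.from_euler('xyz',s['tcp_rot']).as_matrix()
E
python3 - <<'E'
from h import *
print(status.state())
a=cam('scene');b=cam('side')
save(a,'scene1.png');save(b,'side1.png')
for c in(a,b):print(-c['R'].T@c['t'],c['R'][2],c['K'][0,0],c['D'])
p,R=tcp();print(R)
E
```

```text
{'t': 0.0, 'joints': array([-1.25062748e+00,  4.91542916e-01,  1.55945644e+00,  4.62762621e-06,
        1.09169841e+00, -1.05593497e-01]), 'qvel': array([ 6.17466465e-04,  9.70130485e-04, -5.76811919e-06, -1.45952681e-04,
        5.67437894e-04,  9.39597826e-04]), 'tau': array([-1.87347227e-04, -6.12643862e+01, -2.58184665e+01,  6.91700843e-02,
        4.83199989e-02, -1.05019483e-04]), 'eef_pos': array([ 258.08543448, -568.96660067,  225.06967447]), 'tcp_rot': array([3.03228531, 1.5696912 , 1.88724919]), 'ft_force': array([-0.46076948, -0.06198297, -0.04198038]), 'moment': array([-0.04294148,  0.00357944, -0.00197285]), 'opening': 1.0056146006590871}
[ 950.18633606 -597.10365419  713.04753442] [-0.3823956   0.66179455 -0.64482679] 455.2651282636114 [-0.04136201  0.          0.          0.          0.        ]
[ 298.77001624  825.01202349 1054.30533295] [ 0.22365442 -0.62793046 -0.74544083] 556.5229655294327 [-0.01233598  0.          0.          0.          0.        ]
[[-3.05067425e-04  9.10699654e-01  4.13069059e-01]
 [ 9.35834179e-04  4.13069157e-01 -9.10699179e-01]
 [-9.99999516e-01  1.08739490e-04 -9.78277807e-04]]
```

View pics/scene1.png

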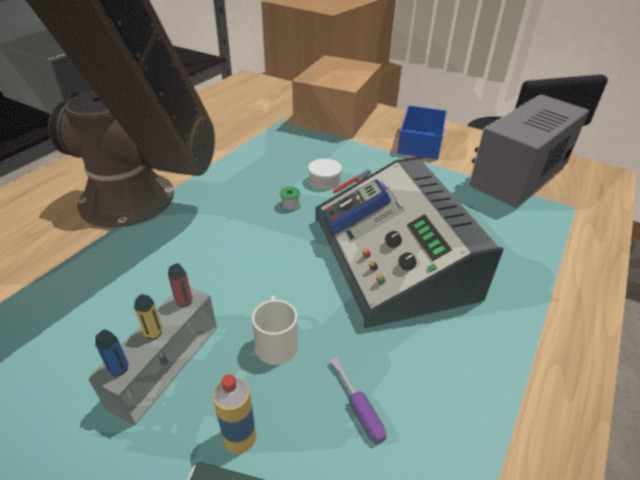

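View pics/side1.png

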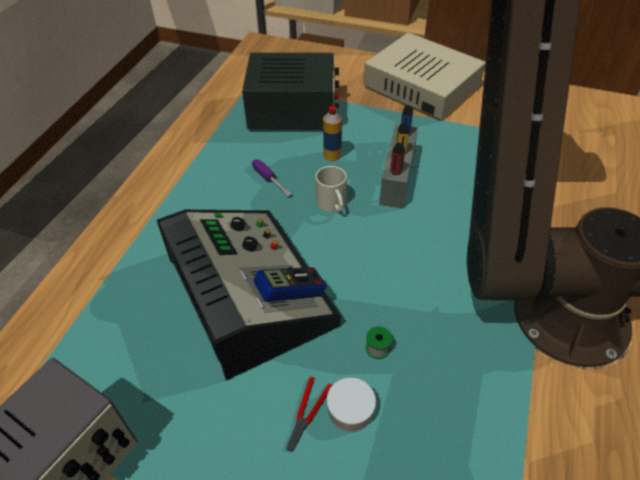

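```bash
python3 - <<'E'
from h import *
a=cam('scene');b=cam('side')
A=cv2.resize(a['pixels'][150:335,300:510,::-1],(800,705),interpolation=3)[:600]
B=cv2.resize(b['pixels'][200:380,150:350,::-1],(800,720),interpolation=3)
# composite: each half at 400 wide
A=cv2.resize(a['pixels'][150:335,300:510,::-1],(400*210//210,352),interpolation=3)
def g(im,x0,y0,x1,y1,w,h):
    return cv2.resize(im[y0:y1,x0:x1,::-1],(w,h),interpolation=3)
top=np.hstack([g(a['pixels'],305,150,505,325,400,350),g(b['pixels'],150,195,350,370,400,350)])
bot=np.hstack([g(a['pixels'],90,250,230,340,400,250)[:250],g(b['pixels'],360,100,480,175,400,250)])
cv2.imwrite('pics/c1.png',np.vstack([top,bot]))
E
```

```text
(no output)
```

View pics/c1.png

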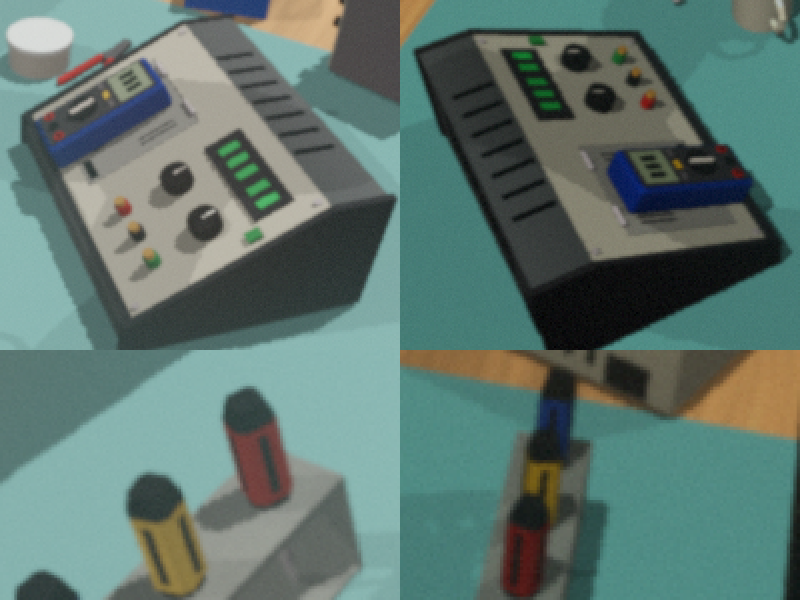

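```bash
python3 - <<'E'
from h import *
a=cam('scene');b=cam('side')
S={'UL':((397.5,162.5),(246,326)),'UR':((470,252.5),(186,211)),'LR':((371,309),(270,211.5)),'LL':((322.5,209),(337.5,314))}
P={}
for k,(u,v) in S.items():
    P[k],e=tri(a,u,b,v);print(k,P[k].round(1),round(e,1))
# drivers: tops (crop scale scene 400/140, side 400/120)
sc=lambda x,y:(90+x*140/400,250+(y-350)*90/250)
sd=lambda x,y:(360+(x-400)*120/400,100+(y-350)*75/250)
for n,u,v in [('red top',sc(240,392),sd(530,497)),('red low',sc(270,500),sd(520,592)),('yel top',sc(152,478),sd(547,434))]:
    p,e=tri(a,u,b,v);print(n,p.round(1),round(e,1))
# meter: blue mask
for n,c in(('s',a),('d',b)):
    h=cv2.cvtColor(c['pixels'],cv2.COLOR_RGB2HSV);m=cv2.inRange(h,(108,120,40),(128,255,255))
    k,l,st,ce=cv2.connectedComponentsWithStats(m)
    for i in range(1,k):
        if st[i,4]>40:print(n,st[i],ce[i])
E
```

```text
UL [623. 332. 148.] 0.0
UR [873.3  97.9 151.3] 0.1
LR [740.6 -45.   50.8] 11.2
LL [490.9 189.6  44.7] 13.3
red top [ 463.2 -242.7  182.8] 2.3
red low [ 463.7 -243.7   87.5] 1.0
yel top [ 469.8 -319.4  181.3] 1.6
s [ 398  106   48   53 1906] [421.62329486 132.11332634]
s [328 180  62  53 678] [360.1740413  210.98230088]
s [118 346   9  24  51] [122.70588235 357.43137255]
s [104 350  19  25 144] [112.81944444 362.5625    ]
d [402 115   9  15  76] [406.36842105 120.01315789]
d [254 271  72  30 966] [284.86438923 289.61180124]
```

Emit:
apply_moves:
  increments:
    - [0,-43,0,0,0]
    - [0,-43,0,0,0]
    - [0,-43,10,-8,0]
    - [0,0,35,-30,0]
    - [0,0,35,-30,0]
    - [0,0,35,-30,0]
    - [0,0,35,-30,0]
    - [0,0,35,-30,0]
    - [0,0,35,-30,0]
    - [0,0,35,-30,0]

```text
t: 1.3
eef_pos: [400.7, -263.5, 354.8]
tcp_rot: [0.422, 1.57, -0.724]
ft_force: [0.7, -0.4, 0.3]
opening: 0.999
```

Emit:
apply_moves:
  increments:
    - [0,0,35,-30,0]
    - [0,0,35,-30,0]
    - [0,0,35,-30,0]
    - [0,0,35,-30,0]
    - [0,0,35,-30,0]
    - [0,0,35,-30,0]
    - [0,0,35,-30,-5.5]
    - [0,0,35,-30,-5.5]
    - [0,0,25,-20,-5.5]
    - [0,0,0,0,-6]

```text
t: 2.3
eef_pos: [561.4, 104.8, 354.0]
tcp_rot: [-3.045, 1.57, 2.494]
ft_force: [-0.1, -0.7, 0.3]
opening: 1.0
```

```bash
cat >> h.py <<'E'
def plan(X,az):
    """az: world azimuth (deg) wanted for tool z; prints shift in tool axes and turn"""
    p,R=tcp();d=R.T@(np.array(X)-p)
    cur=np.degrees(np.arctan2(R[1,2],R[0,2]));t=-(az-cur);t=(t+180)%360-180
    s=status.state()
    print('t',round(s['t'],2),'tcp',p.round(1),'az',cur.round(1),'shift',d.round(1),'turn',round(t,1),'open',round(s['opening'],3),'F',s['ft_force'].round(1),'M',s['moment'].round(2),'q6',s['joints'][5].round(2))
E
python3 - <<'E'
from h import *
plan((599,173,330),-43.1)
w=cam('wrist');save(w,'w1.png');print(-w['R'].T@w['t'],w['R'],w['K'][0,0])
a=cam('scene');b=cam('side')
# coarse layout
for n,u in [('mug base',(276,355)),('reel',(290,208)),('tub',(325,185)),('purple tip',(335,362))]:print(n,onz(a,u,0).round(0))
E
```

```text
t 2.3 tcp [561.4 104.8 354. ] az -42.7 shift [ 24.   75.7 -18.6] turn 0.4 open 1.0 F [-0.1 -0.7  0.3] M [-0.05 -0.01  0.06] q6 0.81
[616.91869162 164.54851435 512.18437617] [[ 7.35868053e-01 -6.77124888e-01 -3.06915058e-04]
 [-6.48800250e-01 -7.05215725e-01  2.85882873e-01]
 [-1.93794850e-01 -2.10172947e-01 -9.58264519e-01]] 404.64748065848045
mug base [ 629. -197.   -0.]
reel [392. 202.   0.]
tub [414. 347.   0.]
purple tip [ 731. -152.    0.]
```

View pics/w1.png

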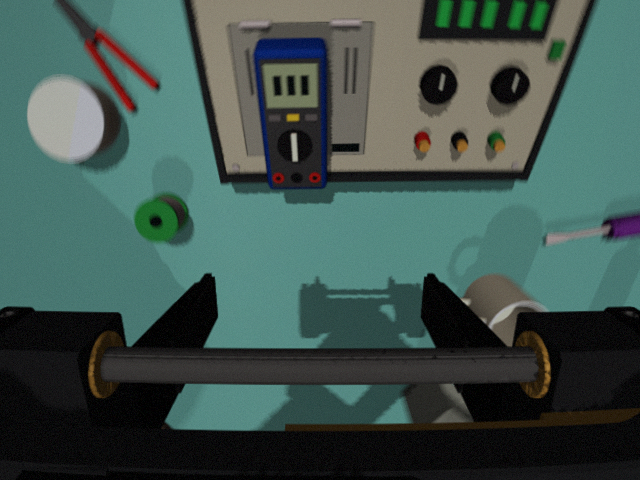

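```bash
python3 - <<'E'
from h import *
w=cam('wrist')
L=onz(w,(221,181),53);Rr=onz(w,(531,178),53);print(L.round(1),Rr.round(1),np.linalg.norm(L-Rr).round(1),'left az',np.degrees(np.arctan2(*(L-Rr)[[1,0]])).round(2))
m=(L+Rr)/2;y=(L-Rr)/np.linalg.norm(L-Rr);x=np.array([y[1],-y[0],0]);y[2]=0
o=m+x*134;o[2]=0;print('origin',o.round(1),'yaw',np.degrees(np.arctan2(x[1],x[0])).round(2))
z=np.array([0,0,1.]);s=np.radians(28);n=-np.sin(s)*x+np.cos(s)*z;u=np.cos(s)*x+np.sin(s)*z
E0=o-130*x+45*z
h=cv2.cvtColor(w['pixels'],cv2.COLOR_RGB2HSV);mk=cv2.inRange(h,(108,110,30),(130,255,255))
k,l,st,ce=cv2.connectedComponentsWithStats(mk)
i=1+st[1:,4].argmax();c=np.argwhere(cv2.morphologyEx((l==i).astype(np.uint8),cv2.MORPH_CLOSE,np.ones((45,45))))[:,::-1].astype(np.float32)
print(st[i]);q=cv2.boxPoints(cv2.minAreaRect(c));print(q)
def pl(uv,hh):
    O,d=ray(w,uv);t=((E0+n*hh-O)@n)/(d@n);P=O+d*t-E0;return np.array([P@u,P@y,P@n])
for p in [(256,41),(326,38),(328,187),(270,188)]+[tuple(v) for v in q]:print(p,pl(p,36).round(1))
for p in [(236,152),(368,152),(231,25),(374,22)]:print('cover',pl(p,0).round(1))
E
```

```text
[484.6 183.9  53. ] [749.4 -58.1  53. ] 358.7 left az 137.57
origin [707.4 161.8   0. ] yaw 47.57
[ 251   34   75  152 2955]
[[250.99997  34.     ]
 [324.99997  34.     ]
 [324.99997 184.99997]
 [250.99997 184.99997]]
(256, 41) [163.7 117.3  36. ]
(326, 38) [165.1  59.7  36. ]
(328, 187) [10.5 57.4 36. ]
(270, 188) [ 10.2 119.8  36. ]
(np.float32(250.99997), np.float32(34.0)) [169.4 120.7  36. ]
(np.float32(324.99997), np.float32(34.0)) [168.3  60.5  36. ]
(np.float32(324.99997), np.float32(184.99997)) [13.2 60.6 36. ]
(np.float32(250.99997), np.float32(184.99997)) [ 14.6 139.8  36. ]
cover [ 33.  158.3   0. ]
cover [30.6 12.4  0. ]
cover [166.1 143.3   0. ]
cover [166.7  16.5  -0. ]
```

```bash
python3 - <<'E'
from h import *
plan((597.6,172.8,99),-42.43)
E
```

```text
t 2.5 tcp [560.8 101.1 354.6] az -43.3 shift [255.6  77.5 -22.4] turn -0.9 open 0.999 F [ 0.1 -0.4 -0.5] M [-0.   -0.01 -0.01] q6 0.82
```

Emit:
apply_moves:
  increments:
    - [0,30,20,-6,-0.9]
    - [0,30,20,-6,0]
    - [0,30,20,-6,0]
    - [0,30,17.5,-4.4,0]
    - [0,30,0,0,0]
    - [0,20,0,0,0]
    - [0,0,0,0,0]

```text
t: 3.2
eef_pos: [595.7, 172.7, 182.1]
tcp_rot: [-2.195, 1.566, -2.935]
ft_force: [0.5, 1.4, -0.1]
opening: 1.001
```

```bash
python3 - <<'E'
from h import *
plan((597.6,172.8,99),-42.43)
w=cam('wrist');save(w,'w2.png')
E
```

```text
t 3.2 tcp [595.7 172.7 182.1] az -42.4 shift [83.1  1.7  1.5] turn 0.0 open 1.001 F [ 0.5  1.4 -0.1] M [-0.   -0.01  0.01] q6 0.92
```

View pics/w2.png

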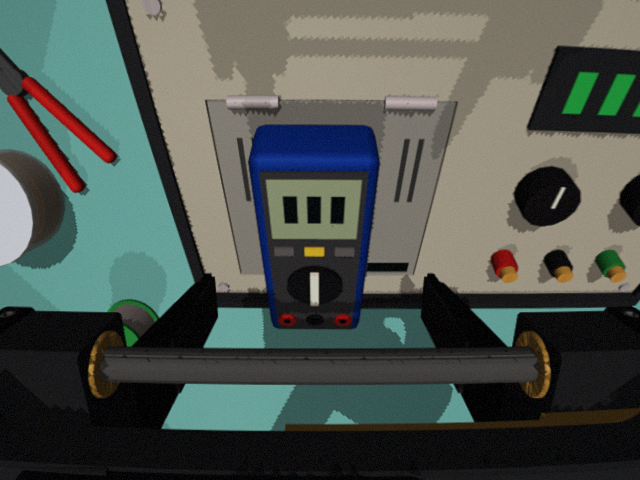

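Emit:
apply_moves:
  increments:
    - [0,30,0.5,0,0]
    - [0,25,0.5,0,0]
    - [0,15,0,0,0]
    - [0,10,0,0,0]
    - [0,3,0,0,0]
    - [0,0,0,0,0]

```text
t: 3.85
eef_pos: [597.8, 174.3, 102.5]
tcp_rot: [0.825, 1.57, 0.088]
ft_force: [0.2, -0.5, -0.1]
opening: 1.0
```

Emit:
apply_moves:
  increments:
    - [0.3,0,0,0,0]
    - [0.5,0,0,0,0]
    - [1,0,0,0,0]
    - [1,0,0,0,0]
    - [1,0,0,0,0]

```text
t: 4.35
eef_pos: [596.9, 174.8, 101.9]
tcp_rot: [-2.969, 1.57, 2.578]
ft_force: [-3.7, 3.2, 4.6]
opening: 0.671
```

Emit:
apply_moves:
  increments:
    - [1,-5,0,0,0]
    - [1,-10,0,0,0]
    - [1,-20,0,0,0]
    - [1,-30,0,0,0]
    - [1,-25,0,0,0]
    - [1,0,0,0,0]

```text
t: 4.95
eef_pos: [598.7, 174.5, 195.4]
tcp_rot: [0.869, 1.565, 0.132]
ft_force: [0.9, 0.5, -2.7]
opening: 0.676
```

```bash
python3 - <<'E'
from h import *
plan((470,30,190),-42.43)
w=cam('side');save(w,'s2.png',(220,200,380,320),5)
E
```

```text
t 4.95 tcp [598.7 174.5 195.4] az -42.2 shift [   4.5 -193.6    1.7] turn 0.2 open 0.676 F [ 0.9  0.5 -2.7] M [-0.03 -0.07 -0.02] q6 0.91
```

View pics/s2.png

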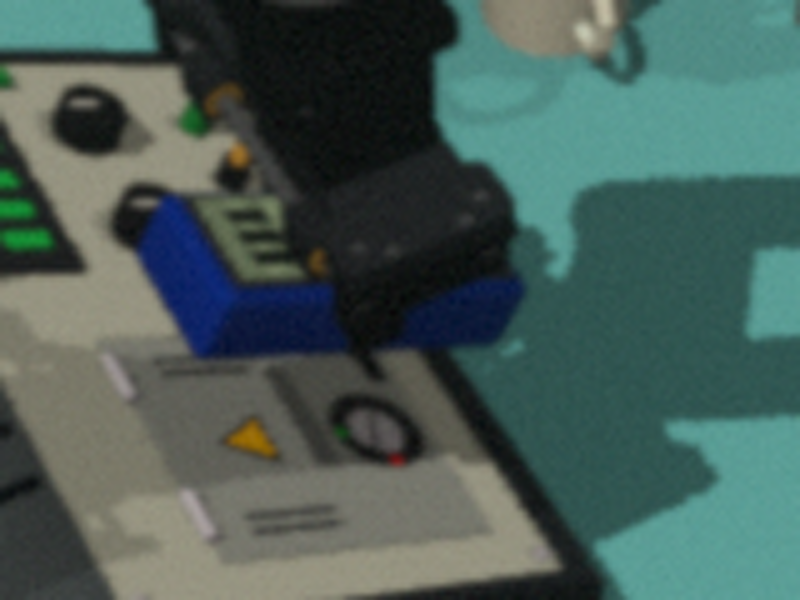

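Emit:
apply_moves:
  increments:
    - [1,0,-25,0,0]
    - [1,0,-45,0,0]
    - [1,0,-45,0,0]
    - [1,0,-45,0.5,0]
    - [1,20,-34,1,0]
    - [1,40,0,0,0]
    - [1,35,0,0,0]
    - [1,25,0,0,0]
    - [1,10,0,0,0]
    - [1,0,0,0,0]

```text
t: 6.0
eef_pos: [467.4, 29.7, 60.2]
tcp_rot: [-2.451, 1.567, 3.096]
ft_force: [1.1, 0.3, -2.7]
opening: 0.674
```

```bash
python3 - <<'E'
from h import *
plan((470,30,20),-42.43)
a=cam('scene');uv=proj(a,(470,30,40))[0].astype(int);print(uv)
b=cam('side');vb=proj(b,(470,30,40))[0].astype(int);print(vb)
f=lambda c,p:cv2.resize(c['pixels'][p[1]-50:p[1]+50,p[0]-65:p[0]+65,::-1],(520,400),interpolation=3)
cv2.imwrite('pics/m1.png',cv2.resize(np.hstack([f(a,uv),f(b,vb)]),(800,308)))
E
```

```text
t 6.0 tcp [467.4  29.7  60.2] az -42.2 shift [40.2  2.1  1.8] turn 0.2 open 0.674 F [ 1.1  0.3 -2.7] M [-0.02 -0.01 -0.  ] q6 0.66
[275 242]
[363 262]
```

View pics/m1.png

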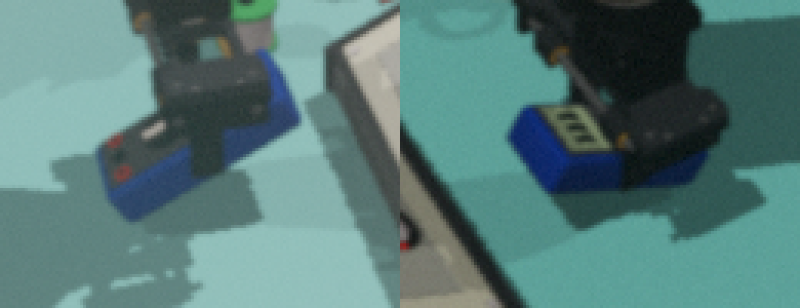

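Emit:
apply_moves:
  increments:
    - [1,4,0,0,0]
    - [1,3,0,0,0]
    - [1,2,0.5,0,0]
    - [1,2,0.5,0,0]
    - [1,2,0.5,0,0]
    - [1,0,0,0,0]

```text
t: 6.7
eef_pos: [469.9, 31.4, 49.3]
tcp_rot: [0.988, 1.569, 0.25]
ft_force: [1.0, 7.0, 6.2]
opening: 0.672
```

Emit:
apply_moves:
  increments:
    - [1,2,0.6,0,0]
    - [1,2,0.6,0,0]
    - [1,2,0.5,0,0]
    - [1,0,0,0,0]

```text
t: 7.1
eef_pos: [471.6, 32.5, 43.4]
tcp_rot: [0.81, 1.568, 0.073]
ft_force: [2.7, 5.4, 6.5]
opening: 0.671
```

Emit:
apply_moves:
  increments:
    - [1,2.5,0.6,0,0]
    - [1,2.5,0.5,0,0]
    - [1,2.5,0.5,0,0]
    - [1,2.5,0.4,0,0]
    - [1,2,0.3,0,0]
    - [1,0,0,0,0]

```text
t: 7.7
eef_pos: [473.5, 34.0, 31.3]
tcp_rot: [0.695, 1.567, -0.042]
ft_force: [3.5, 3.1, 3.9]
opening: 0.673
```

Emit:
apply_moves:
  increments:
    - [1,2,0.2,0,0]
    - [1,2,0.2,0,0]
    - [1,2,0.1,0,0]
    - [1,0,0,0,0]

```text
t: 8.1
eef_pos: [473.7, 34.3, 25.2]
tcp_rot: [0.675, 1.567, -0.061]
ft_force: [3.2, 1.9, 3.1]
opening: 0.677
```

```bash
python3 - <<'E'
from h import *
plan((470,30,20),-42.43)
a=cam('scene');uv=proj(a,(470,30,40))[0].astype(int)
b=cam('side');vb=proj(b,(470,30,40))[0].astype(int)
f=lambda c,p:cv2.resize(c['pixels'][p[1]-50:p[1]+50,p[0]-65:p[0]+65,::-1],(520,400),interpolation=3)
cv2.imwrite('pics/m2.png',cv2.resize(np.hstack([f(a,uv),f(b,vb)]),(800,308)))
E
```

```text
t 8.1 tcp [473.7  34.3  25.2] az -42.2 shift [ 5.2 -5.7  0.1] turn 0.2 open 0.677 F [3.2 1.9 3.1] M [ 0.16 -0.4   0.06] q6 0.67
```

View pics/m2.png

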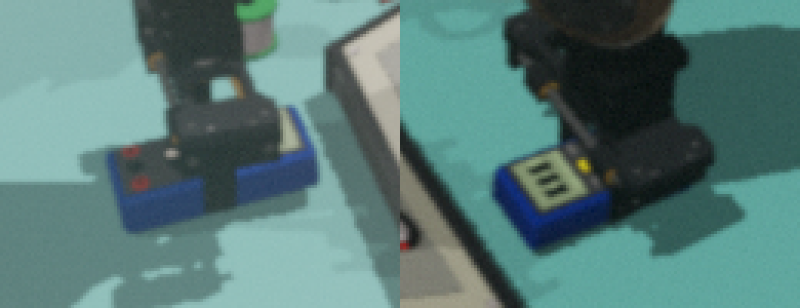

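Emit:
apply_moves:
  increments:
    - [1,1.5,0,0,0]
    - [1,1.5,0,0,0]
    - [1,1,0,0,0]
    - [1,0,0,0,0]

```text
t: 8.6
eef_pos: [473.0, 34.2, 20.9]
tcp_rot: [0.657, 1.569, -0.08]
ft_force: [4.4, 2.1, 3.3]
opening: 0.67
```

Emit:
apply_moves:
  increments:
    - [1,1,0,0,0]
    - [1,1,0,0,0]
    - [1,0.5,0,0,0]
    - [1,0,0,0,0]

```text
t: 9.0
eef_pos: [472.9, 34.2, 18.4]
tcp_rot: [0.662, 1.569, -0.074]
ft_force: [3.5, 2.8, 3.9]
opening: 0.671
```

Emit:
apply_moves:
  increments:
    - [1,1,0,0,0]
    - [1,1,0,0,0]
    - [1,0,0,0,0]

```text
t: 9.3
eef_pos: [472.9, 34.2, 17.5]
tcp_rot: [0.679, 1.568, -0.058]
ft_force: [-0.1, 3.5, 24.4]
opening: 0.669
```

```bash
python3 - <<'E'
from h import *
plan((470,30,20),-42.43)
a=cam('scene');b=cam('side')
# lower blue edge on bench: report blue extents
for c in(a,b):
    h=cv2.cvtColor(c['pixels'],cv2.COLOR_RGB2HSV);m=cv2.inRange(h,(108,110,30),(130,255,255))
    p=proj(c,(473,34,15))[0];yy,xx=np.nonzero(m);s=np.hypot(xx-p[0],yy-p[1])<70;P=np.c_[xx[s],yy[s]]
    hull=cv2.convexHull(P.astype(np.int32));ap=cv2.approxPolyDP(hull,3,True)[:,0]
    for q in ap:print(q,onz(c,q.astype(float),0)[:2].round(0),onz(c,q.astype(float),36)[:2].round(0))
E
```

```text
t 9.3 tcp [472.9  34.2  17.5] az -42.2 shift [-2.5 -5.1  0.6] turn 0.2 open 0.669 F [-0.1  3.5 24.4] M [0.65 0.43 0.07] q6 0.67
[311 253] [534.  81.] [555.  46.]
[251 266] [442. -30.] [468. -58.]
[246 242] [381.  30.] [409.  -1.]
[305 232] [480. 139.] [504. 101.]
[366 282] [456.  52.] [451.  79.]
[341 295] [501. 106.] [494. 131.]
[329 272] [548.  51.] [540.  78.]
[354 259] [503.  -6.] [496.  23.]
[366 275] [462.  32.] [456.  59.]
```

Emit:
apply_moves:
  increments:
    - [1,-0.8,0,0,0]
    - [0.5,0,0,0,0]
    - [0,0,0,0,0]
    - [0,0,0,0,0]
    - [0,0,0,0,0]
    - [0,-15,0,0,0]
    - [0,-35,0,0,0]
    - [0,-45,0,0,0]
    - [0,-45,0,0,0]
    - [0,-45,0,0,0]

```text
t: 10.4
eef_pos: [471.6, 34.1, 203.5]
tcp_rot: [-2.363, 1.57, -3.099]
ft_force: [-0.4, -0.3, -0.3]
opening: 1.0
```

Emit:
apply_moves:
  increments:
    - [0,-45,0,0,0]
    - [0,-45,0,0,0]
    - [0,-15,0,0,0]
    - [0,0,0,0,0]

```text
t: 10.8
eef_pos: [472.6, 34.1, 308.8]
tcp_rot: [0.642, 1.567, -0.095]
ft_force: [0.2, 0.5, -0.1]
opening: 0.999
```

```bash
python3 - <<'E'
from h import *
plan((440,-243,330),-90)
E
```

```text
t 10.8 tcp [472.6  34.1 308.8] az -42.2 shift [ -21.2 -227.1  162.1] turn 47.8 open 0.999 F [ 0.2  0.5 -0.1] M [-0.07 -0.    0.01] q6 0.67
```

Emit:
apply_moves:
  increments:
    - [0,-10,-34.4,21,0]
    - [0,-11,-34.4,21,0]
    - [0,0,-34.4,21,0]
    - [0,0,-34.4,21,0]
    - [0,0,-34.4,21,0]
    - [0,0,-34.4,21,0]
    - [0,0,-34.2,21,8]
    - [0,0,0,0,8]
    - [0,0,0,0,8]
    - [0,0,0,0,8]

```text
t: 11.8
eef_pos: [418.8, -243.0, 325.8]
tcp_rot: [-2.483, 1.567, 2.499]
ft_force: [-0.4, 0.4, -0.2]
opening: 1.002
```

Emit:
apply_moves:
  increments:
    - [0,0,0,0,8]
    - [0,0,0,0,7.8]
    - [0,0,0,0,0]

```text
t: 12.1
eef_pos: [419.1, -242.6, 326.1]
tcp_rot: [-2.21, 1.568, 2.5]
ft_force: [1.0, 1.0, 0.5]
opening: 1.001
```

```bash
python3 - <<'E'
from h import *
plan((463,-243,200),-90)
w=cam('wrist')
p=proj(w,[(463,-243,175),(463,-243,95)]);print(p)
q=p[0].astype(int)
save(w,'w3.png',(max(0,q[0]-130),max(0,q[1]-110),q[0]+130,q[1]+85),3);print(max(0,q[0]-130),max(0,q[1]-110))
E
```

```text
t 12.1 tcp [ 419.1 -242.6  326.1] az -90.1 shift [126.   44.2   0.5] turn -0.1 open 1.001 F [1.  1.  0.5] M [ 0.03  0.05 -0.03] q6 0.91
[[319.9673387  164.92074607]
 [319.85031049 154.57781538]]
189 54
```

View pics/w3.png

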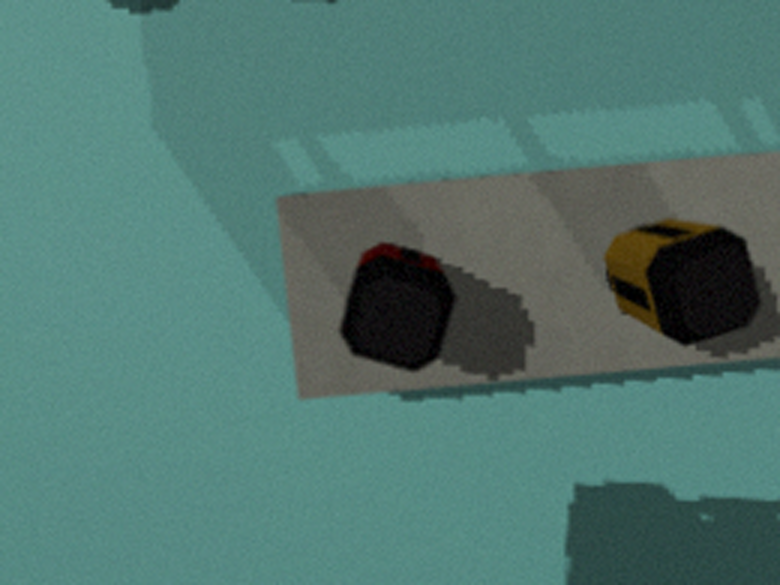

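```bash
python3 - <<'E'
from h import *
w=cam('wrist')
f=lambda x,y:(189+x/3,54+y/3)
P=onz(w,f(400,308),180);print(P)
# base of stand corners at 95
print(onz(w,f(277,197),95),onz(w,f(300,397),95))
a=onz(w,f(365,262),178);b=onz(w,f(343,330),178);print('edge az',np.degrees(np.arctan2(*(b-a)[[1,0]])))
a=onz(w,f(385,245),178);b=onz(w,f(437,262),178);print('edge az',np.degrees(np.arctan2(*(b-a)[[1,0]])))
plan((P[0],P[1],220),-18)
E
```

```text
[ 469.82850426 -244.56635315  180.        ]
[ 495.29556756 -206.8493365    95.        ] [ 432.49122809 -213.01695936   95.        ]
edge az 161.70796756879946
edge az -107.54007273185915
t 12.2 tcp [ 419.2 -242.7  326.7] az -89.8 shift [106.6  50.8   2.2] turn -71.8 open 0.997 F [ 0.7 -1.3  0.6] M [ 0.09  0.04 -0.04] q6 0.91
```

Emit:
apply_moves:
  increments:
    - [0,0,24,1,0]
    - [0,0,24.3,1.2,-8]
    - [0,0,0,0,-8.5]
    - [0,0,0,0,-8.5]
    - [0,0,0,0,-8.5]
    - [0,0,0,0,-8.5]
    - [0,0,0,0,-8.5]
    - [0,0,0,0,-8.5]
    - [0,0,0,0,-8.5]
    - [0,0,0,0,-4]

```text
t: 13.2
eef_pos: [467.6, -245.0, 327.2]
tcp_rot: [2.917, 1.57, 2.604]
ft_force: [0.5, -0.7, 0.2]
opening: 0.998
```

```bash
python3 - <<'E'
from h import *
plan((467.5,-244.7,127),-18)
E
```

```text
t 13.2 tcp [ 467.6 -245.   327.2] az -18.0 shift [ 2.002e+02  2.000e-01 -0.000e+00] turn 0.0 open 0.998 F [ 0.5 -0.7  0.2] M [-0.   -0.04 -0.01] q6 -0.29
```

Emit:
apply_moves:
  increments:
    - [0,35,0,0,0]
    - [0,40,0,0,0]
    - [0,40,0,0,0]
    - [0,40,0,0,0]
    - [0,30,0,0,0]
    - [0,15,0,0,0]
    - [0,0,0,0,0]

```text
t: 13.9
eef_pos: [466.7, -244.4, 125.5]
tcp_rot: [2.872, 1.566, 2.552]
ft_force: [-0.3, -0.2, 0.4]
opening: 0.997
```

Emit:
apply_moves:
  increments:
    - [0.5,0,0,0,0]
    - [0.6,0,0,0,0]
    - [0.7,0,0,0,0]
    - [1,0,0,0,0]
    - [1,0,0,0,0]
    - [1,0,0,0,0]

```text
t: 14.5
eef_pos: [467.8, -245.1, 128.2]
tcp_rot: [-0.391, 1.57, -0.714]
ft_force: [-0.4, 0.4, -0.1]
opening: 0.551
```

```bash
python3 - <<'E'
from h import *
plan((467.5,-244.7,127),-18)
E
```

```text
t 14.5 tcp [ 467.8 -245.1  128.2] az -18.5 shift [ 1.2  0.3 -0.4] turn -0.5 open 0.551 F [-0.4  0.4 -0.1] M [-0.04 -0.03 -0.02] q6 -0.28
```

Fingers are still closing.

Emit:
apply_moves:
  increments:
    - [1,0,0,0,0]
    - [1,0,0,0,0]
    - [1,0,0,0,0]
    - [1,0,0,0,0]
    - [1,0,0,0,0]

```text
t: 15.0
eef_pos: [467.7, -245.0, 127.9]
tcp_rot: [3.128, 1.571, 2.806]
ft_force: [-0.3, 0.1, 0.8]
opening: 0.284
```

Emit:
apply_moves:
  increments:
    - [1,-5,0,0,0]
    - [1,-15,0,0,0]
    - [1,-30,0,0,0]
    - [1,-40,0,0,0]
    - [1,-40,0,0,0]
    - [1,-40,0,0,0]
    - [1,-25,0,0,0]
    - [1,-5,0,0,0]
    - [1,0,0,0,0]

```text
t: 15.9
eef_pos: [467.6, -245.0, 327.9]
tcp_rot: [-0.378, 1.57, -0.701]
ft_force: [-0.4, -0.5, -1.8]
opening: 0.284
```

```bash
python3 - <<'E'
from h import *
plan((467.5,-244.7,127),-18)
p,R=tcp()
a=cam('scene');b=cam('side');o=[]
for c in(a,b):
    t=proj(c,p-[0,0,118])[0];u=proj(c,p)[0];print(t,u)
    x,y=t.astype(int);o.append(cv2.resize(c['pixels'][y-45:y+25,x-46:x+47,::-1],(400,300),interpolation=3))
cv2.imwrite('pics/d1.png',np.hstack(o))
E
```

```text
t 15.9 tcp [ 467.6 -245.   327.9] az -18.5 shift [200.9   0.3  -0.3] turn -0.5 open 0.284 F [-0.4 -0.5 -1.8] M [-0.05 -0.08 -0.06] q6 -0.28
[172.54613003 255.11607322] [157.55038847 195.59406728]
[398.95201905 134.12441757] [403.93375911  92.37496204]
```

View pics/d1.png

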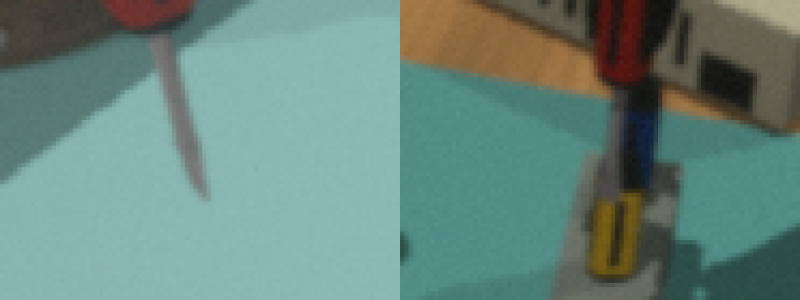

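Emit:
apply_moves:
  increments:
    - [1,0,27,2.9,0]
    - [1,0,44,2.9,0]
    - [1,0,44,2.9,0]
    - [1,0,44,2.9,0]
    - [1,0,44,2.9,0]
    - [1,0,44,2.9,0]
    - [1,0,44,2.9,0]
    - [1,0,44,2.9,0]
    - [1,0,44,2.9,0]
    - [1,0,44,2.9,0]

```text
t: 17.0
eef_pos: [629.7, 148.7, 325.7]
tcp_rot: [-2.632, 1.568, -2.955]
ft_force: [0.6, -0.7, -0.7]
opening: 0.28
```

Emit:
apply_moves:
  increments:
    - [1,0,44,2.9,0]
    - [1,0,0,0,-8.5]
    - [1,0,0,0,-8.5]
    - [1,0,0,0,-8.5]
    - [1,0,0,0,-8.5]
    - [1,0,0,0,-8.5]
    - [1,0,0,0,-8.5]
    - [1,0,0,0,-8.5]
    - [1,0,0,0,-8.5]
    - [1,0,0,0,-8.5]

```text
t: 18.0
eef_pos: [646.0, 187.6, 325.5]
tcp_rot: [2.337, 1.567, -2.928]
ft_force: [0.4, 0.3, -1.5]
opening: 0.284
```

Emit:
apply_moves:
  increments:
    - [1,0,0,0,-8.5]
    - [1,0,0,0,-8.5]
    - [1,0,0,0,-8.5]
    - [1,0,0,0,-8.5]
    - [1,0,0,0,-8.5]
    - [1,0,0,0,-8.5]
    - [1,0,0,0,-8.5]
    - [1,0,0,0,0]

```text
t: 18.8
eef_pos: [646.0, 187.6, 325.7]
tcp_rot: [1.313, 1.568, -2.918]
ft_force: [0.1, -0.5, -1.3]
opening: 0.287
```

```bash
python3 - <<'E'
from h import *
plan((646,188,330),118)
w=cam('wrist');g=proj(w,[(593,160,72)])[0];print(g)
x,y=g.astype(int);x0,y0=max(0,x-100),max(0,y-75)
print(x0,y0);save(w,'l1.png',(x0,y0,x0+200,y0+150),4)
for n in('scene','side'):
    c=cam(n);g=proj(c,[(593,160,72)])[0];print(n,g)
E
```

```text
t 18.8 tcp [646.  187.6 325.7] az 117.6 shift [-4.3 -0.2  0.3] turn -0.4 open 0.287 F [ 0.1 -0.5 -1.3] M [ 0.14 -0.08 -0.05] q6 -1.87
[318.96941818 136.29887899]
218 61
scene [351.31785852 219.59646208]
side [294.09979891 284.32193228]
```

View pics/l1.png

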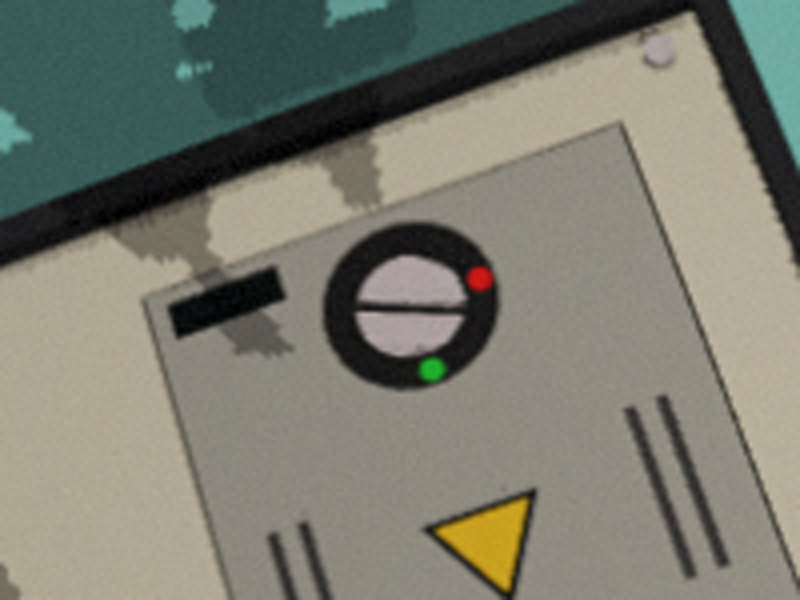

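```bash
cat >> h.py <<'E'
yaw=np.radians(47.57);cx=np.array([np.cos(yaw),np.sin(yaw),0]);cy=np.array([-cx[1],cx[0],0]);cz=np.array([0,0,1.])
co=np.array([707.4,161.8,0]);s28=np.radians(28);cn=-np.sin(s28)*cx+np.cos(s28)*cz;cu=np.cos(s28)*cx+np.sin(s28)*cz;E0=co-130*cx+45*cz
def onpanel(c,uv,hh=-.5):
    O,d=ray(c,uv);t=((E0+cn*hh-O)@cn)/(d@cn);return O+d*t
def pc(P): P=P-E0; return np.array([P@cu,P@cy,P@cn])
E
python3 - <<'E'
from h import *
w=cam('wrist');f=lambda x,y:(218+x/4,61+y/4)
P=onpanel(w,f(411,306));print('latch',P.round(1),pc(P).round(1))
A=onpanel(w,f(357,306));B=onpanel(w,f(466,311));d=B-A;print(np.linalg.norm(d),'az',np.degrees(np.arctan2(d[1],d[0])),'phi',np.arctan2(d@-cu,d@cy), np.arctan2(d@cu,d@cy))
for n,q in(('red',(480,279)),('green',(432,370)),('covLL',(622,124)),('covLR',(147,298)),('corner',(697,12))):
    X=onpanel(w,f(*q),0);print(n,X.round(1),pc(X).round(1))
# other cams: red dot detection
for n in('scene','side'):
    c=cam(n);h=cv2.cvtColor(c['pixels'],cv2.COLOR_RGB2HSV);g=proj(c,[onpanel(w,f(480,279),0),onpanel(w,f(432,370),0)])
    for lo,hi,gg in(((0,140,60),(8,255,255),g[0]),((50,120,50),(75,255,255),g[1])):
        m=cv2.inRange(h,lo,hi);yy,xx=np.nonzero(m);s=np.hypot(xx-gg[0],yy-gg[1])<10;print(n,gg,xx[s].mean() if s.any() else None,yy[s].mean() if s.any() else None,s.sum())
p,R=tcp();print('tip in wrist',proj(w,[p-[0,0,118],p-[0,0,60]]))
E
```

```text
latch [593.5 162.6  73. ] [60.6 84.6 -0.5]
27.65677440475487 az 115.35041826240005 phi -0.43331950887300724 0.43331950887300724
red [579.8 174.7  73.4] [ 60.5 102.9   0. ]
green [604.5 174.   82. ] [78.8 84.2  0. ]
covLL [530.1 189.1  61.2] [ 34.6 149.3  -0. ]
covLR [623.2 101.7  60.3] [32.7 21.6  0. ]
corner [496.4 193.6  50.9] [ 12.6 177.2  -0. ]
scene [349.35269521 214.016097  ] None None 0
scene [358.843186   214.68009133] None None 0
side [297.4108445  290.70022813] 299.0 291.5 6
side [286.65746607 285.2052708 ] 287.8333333333333 285.8333333333333 6
tip in wrist [[318.837982   231.85887261]
 [318.7859349  260.0615446 ]]
```

Emit:
apply_moves:
  increments:
    - [1,0,20,0.7,0]
    - [1,0,20,0.7,0]
    - [1,20,18,0.7,2.3]
    - [1,35,0,0,0]
    - [1,30,0,0,0]
    - [1,20,0,0,0]
    - [1,12,0,0,0]
    - [1,4,0,0,0]
    - [1,0,0,0,0]

```text
t: 20.0
eef_pos: [594.0, 162.8, 207.1]
tcp_rot: [-2.303, 1.571, -0.293]
ft_force: [1.2, 0.5, -0.8]
opening: 0.282
```

```bash
python3 - <<'E'
from h import *
plan((593.5,162.6,203),115.35)
p,R=tcp()
w=cam('wrist');b=cam('side');a=cam('scene')
def dot(c,g,lo,hi):
    h=cv2.cvtColor(c['pixels'],cv2.COLOR_RGB2HSV);m=cv2.inRange(h,lo,hi);yy,xx=np.nonzero(m);s=np.hypot(xx-g[0],yy-g[1])<12
    return (xx[s].mean(),yy[s].mean(),s.sum()) if s.any() else None
for X,lo,hi in(((579.8,174.7,73.4),(0,140,60),(8,255,255)),((604.5,174,82),(50,110,50),(75,255,255))):
    u,v,k=[dot(c,proj(c,[X])[0],lo,hi) for c in(w,b,a)];print(u,v,k)
    if u and v:
        P,e=tri(w,u[:2],b,v[:2]);print('tri',P.round(1),round(e,1),pc(P).round(1))
print('pred tip',[proj(c,[p-[0,0,118]])[0].round(1) for c in(w,b,a)],'slot',[proj(c,[(593.5,162.6,73)])[0].round(1) for c in(w,b,a)])
g=proj(w,[p-[0,0,118]])[0].astype(int)
W=cv2.resize(w['pixels'][g[1]-60:g[1]+60,g[0]-80:g[0]+80,::-1],(800,600),interpolation=3)
g2=proj(b,[p-[0,0,118]])[0].astype(int);g3=proj(a,[p-[0,0,118]])[0].astype(int)
f=lambda c,g:cv2.resize(c['pixels'][g[1]-40:g[1]+25,g[0]-32:g[0]+33,::-1],(300,300),interpolation=3)
cv2.imwrite('pics/hov.png',np.hstack([cv2.resize(W,(500,600))*0+W[:,150:650],np.vstack([f(b,g2),f(a,g3)])]));print(g,g2,g3)
E
```

```text
t 20.0 tcp [594.  162.8 207.1] az 115.2 shift [4.1 0.5 0. ] turn -0.2 open 0.282 F [ 1.2  0.5 -0.8] M [ 0.12 -0.13 -0.06] q6 -1.85
(np.float64(340.453125), np.float64(213.5), np.int64(64)) (np.float64(298.8), np.float64(291.6), np.int64(5)) None
tri [578.4 173.7  70. ] 2.4 [ 57.4 103.3  -2.2]
(np.float64(327.80645161290323), np.float64(245.93548387096774), np.int64(31)) (np.float64(287.6), np.float64(285.8), np.int64(5)) (np.float64(357.0), np.float64(215.0), np.int64(1))
tri [602.8 174.4  81.5] 1.2 [77.8 85.8 -0. ]
pred tip [array([318.9, 231.2]), array([292.9, 280.5]), array([352.8, 213.2])] slot [array([319. , 224.6]), array([293.4, 284.9]), array([352.1, 218.7])]
[318 231] [292 280] [352 213]
```

View pics/hov.png

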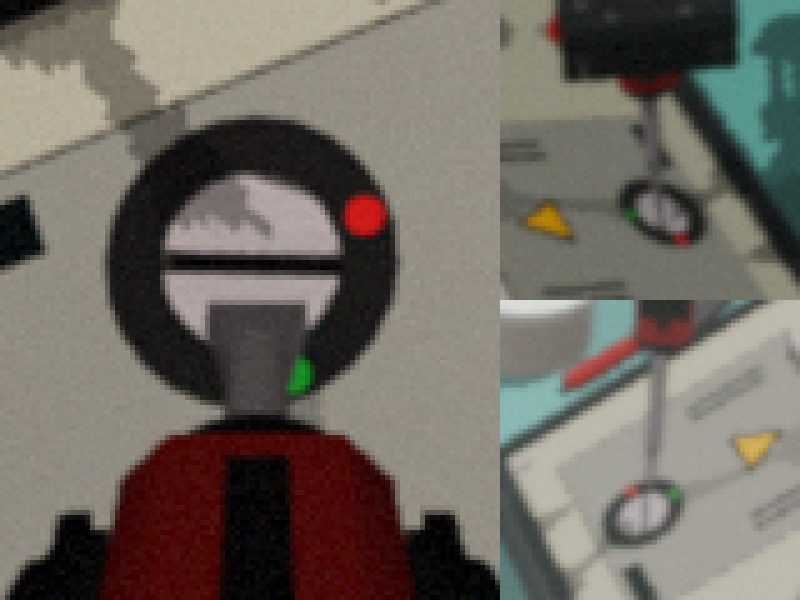

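Emit:
apply_moves:
  increments:
    - [1,6,0.5,0,0]
    - [1,5,0,0,0]
    - [1,1,0,0,0]
    - [1,0.7,0,0,0]
    - [1,0,0,0,0]

```text
t: 20.65
eef_pos: [593.4, 162.6, 194.1]
tcp_rot: [2.153, 1.571, -2.12]
ft_force: [0.4, 0.0, -1.7]
opening: 0.28
```

Emit:
apply_moves:
  increments:
    - [1,1,0,0,0]
    - [1,1,0,0,0]
    - [1,0,0,0,0]

```text
t: 20.95
eef_pos: [593.3, 162.5, 192.1]
tcp_rot: [2.123, 1.571, -2.149]
ft_force: [0.9, -0.5, -1.7]
opening: 0.277
```

Emit:
apply_moves:
  increments:
    - [1,1,0,0,0]
    - [1,0,0,0,0]

```text
t: 21.15
eef_pos: [593.3, 162.5, 191.1]
tcp_rot: [1.761, 1.57, -2.512]
ft_force: [-0.2, 0.1, -0.8]
opening: 0.28
```

Emit:
apply_moves:
  increments:
    - [1,0.7,0,0,0]
    - [1,0,0,0,0]

```text
t: 21.35
eef_pos: [593.3, 162.5, 190.4]
tcp_rot: [1.777, 1.571, -2.495]
ft_force: [-0.7, -1.1, -0.8]
opening: 0.287
```

Emit:
apply_moves:
  increments:
    - [1,0.7,0,0,0]
    - [1,0,0,0,0]

```text
t: 21.55
eef_pos: [593.3, 162.5, 189.7]
tcp_rot: [1.732, 1.571, -2.541]
ft_force: [-0.6, 0.3, -1.4]
opening: 0.282
```

Emit:
apply_moves:
  increments:
    - [1,0.7,0,0,0]
    - [1,0,0,0,0]

```text
t: 21.75
eef_pos: [593.2, 162.5, 189.0]
tcp_rot: [1.646, 1.57, -2.627]
ft_force: [-0.9, 0.0, -1.3]
opening: 0.284
```

Emit:
apply_moves:
  increments:
    - [1,0.7,0,0,0]
    - [1,0,0,0,0]

```text
t: 21.95
eef_pos: [593.3, 162.5, 188.3]
tcp_rot: [1.843, 1.57, -2.43]
ft_force: [-0.9, -0.3, 0.1]
opening: 0.282
```

Emit:
apply_moves:
  increments:
    - [1,0.7,0,0,0]
    - [1,0,0,0,0]

```text
t: 22.15
eef_pos: [593.2, 162.5, 187.6]
tcp_rot: [1.794, 1.57, -2.479]
ft_force: [-0.4, -1.7, -0.5]
opening: 0.284
```

Emit:
apply_moves:
  increments:
    - [1,0.7,0,0,0]
    - [1,0,0,0,0]

```text
t: 22.35
eef_pos: [593.2, 162.5, 186.9]
tcp_rot: [1.665, 1.57, -2.608]
ft_force: [-2.0, -1.2, 0.1]
opening: 0.282
```

```bash
python3 - <<'E'
from h import *
plan((593.5,162.6,187),115.35)
w=cam('wrist')
im=w['pixels'];p,R=tcp();print(proj(w,[p-[0,0,118]])[0])
# column profile of brightness at u=319 and green/red dots, disc pixels
g=im.mean(2)
for u in(305,310,319,328,334):print(u,g[205:250,u].round().astype(int).tolist())
E
```

```text
t 22.35 tcp [593.2 162.5 186.9] az 115.2 shift [-0.1 -0.3 -0. ] turn -0.2 open 0.282 F [-2.  -1.2  0.1] M [-0.1   0.39  0.01] q6 -1.85
[318.87093723 231.33762289]
305 [18, 15, 20, 17, 21, 19, 16, 14, 21, 16, 19, 14, 37, 77, 109, 116, 115, 114, 117, 113, 113, 114, 114, 120, 103, 28, 2, 9, 56, 123, 174, 171, 165, 170, 166, 166, 168, 171, 173, 167, 158, 109, 46, 20, 26]
310 [29, 26, 14, 26, 23, 26, 22, 19, 20, 58, 105, 114, 113, 117, 118, 114, 114, 115, 117, 115, 113, 114, 114, 124, 114, 41, 37, 61, 63, 60, 61, 54, 53, 62, 81, 106, 124, 138, 158, 172, 160, 152, 154, 160, 124]
319 [28, 23, 23, 24, 20, 25, 31, 40, 93, 160, 176, 171, 157, 117, 118, 119, 121, 116, 118, 114, 115, 114, 114, 134, 135, 56, 37, 62, 62, 58, 66, 67, 76, 72, 75, 75, 72, 75, 76, 72, 75, 71, 71, 69, 78]
328 [23, 29, 29, 21, 25, 29, 27, 22, 25, 31, 59, 102, 148, 170, 174, 175, 170, 170, 176, 174, 170, 171, 168, 167, 152, 74, 42, 66, 70, 69, 71, 74, 76, 93, 107, 107, 123, 134, 137, 141, 140, 127, 83, 35, 21]
334 [47, 27, 21, 25, 24, 21, 26, 25, 25, 22, 27, 27, 18, 26, 29, 45, 83, 123, 152, 170, 174, 171, 170, 171, 147, 75, 16, 8, 23, 75, 147, 169, 169, 167, 152, 121, 88, 48, 30, 22, 23, 24, 27, 23, 29]
```

Emit:
apply_moves:
  increments:
    - [1,0,0.5,0,0]
    - [1,0.7,0.2,0,0]
    - [1,0,0,0,0]

```text
t: 22.7
eef_pos: [592.9, 162.3, 186.3]
tcp_rot: [-1.894, 1.57, 0.116]
ft_force: [-0.6, 0.0, -0.8]
opening: 0.279
```

Emit:
apply_moves:
  increments:
    - [1,0.7,0,0,0]
    - [1,0,0,0,0]

```text
t: 22.9
eef_pos: [592.8, 162.3, 185.5]
tcp_rot: [-2.143, 1.571, -0.132]
ft_force: [-0.7, 0.1, -1.2]
opening: 0.282
```

```bash
python3 - <<'E'
from h import *
plan((593.5,162.6,187),115.35)
w=cam('wrist')
g=w['pixels'].mean(2)
for u in(303,312,319,324,335):print(u,g[222:246,u].round().astype(int).tolist())
E
```

```text
t 22.9 tcp [592.8 162.3 185.5] az 115.2 shift [-1.5 -0.8 -0. ] turn -0.2 open 0.282 F [-0.7  0.1 -1.2] M [ 0.07 -0.04 -0.01] q6 -1.85
303 [102, 114, 119, 138, 171, 169, 170, 162, 120, 32, 2, 7, 33, 111, 168, 173, 164, 168, 170, 168, 169, 173, 159, 125]
312 [110, 113, 115, 114, 114, 116, 114, 119, 107, 61, 61, 64, 63, 62, 58, 62, 58, 57, 57, 49, 52, 52, 57, 86]
319 [120, 118, 116, 115, 110, 113, 113, 127, 120, 69, 64, 65, 63, 57, 65, 74, 73, 73, 67, 72, 72, 72, 73, 73]
324 [171, 171, 170, 164, 139, 116, 115, 115, 100, 67, 66, 63, 63, 62, 63, 61, 60, 63, 60, 55, 53, 53, 56, 57]
335 [35, 53, 88, 124, 139, 166, 175, 170, 153, 78, 20, 6, 16, 52, 125, 160, 139, 128, 100, 63, 40, 27, 28, 27]
```

Emit:
apply_moves:
  increments:
    - [1,0.7,0,0,0]
    - [1,0,0,0,0]

```text
t: 23.15
eef_pos: [592.8, 162.3, 185.0]
tcp_rot: [-2.065, 1.57, -0.054]
ft_force: [0.0, 0.9, -0.8]
opening: 0.282
```

Emit:
apply_moves:
  increments:
    - [1,0.6,0,0,0]
    - [1,0,0,0,0]

```text
t: 23.35
eef_pos: [592.9, 162.3, 184.5]
tcp_rot: [-1.953, 1.57, 0.057]
ft_force: [-1.1, -0.2, 1.8]
opening: 0.283
```

```bash
python3 - <<'E'
from h import *
plan((593.5,162.6,187),115.35)
E
```

```text
t 23.35 tcp [592.9 162.3 184.5] az 115.2 shift [-2.5 -0.7 -0. ] turn -0.2 open 0.283 F [-1.1 -0.2  1.8] M [ 0.16 -0.04 -0.03] q6 -1.85
```

Emit:
apply_moves:
  increments:
    - [1,-0.6,0,0,4]
    - [1,-0.1,0,0,4]
    - [1,-0.1,0,0,4]
    - [1,-0.1,0,0,4]
    - [1,-0.1,0,0,4]
    - [1,0,0,0,0]

```text
t: 23.95
eef_pos: [592.7, 162.3, 185.0]
tcp_rot: [1.876, 1.571, -2.747]
ft_force: [0.4, 0.1, -1.9]
opening: 0.283
```

```bash
cat > look.py <<'E'
from h import *
plan((593.5,162.6,187),36.5)
w=cam('wrist');im=w['pixels']
# slot: dark pixels inside light disc around tip
p,R=tcp();u=proj(w,[(593,162,73)])[0]
pts=[]
for y in range(int(u[1])-24,int(u[1])+24):
    for x in range(int(u[0])-30,int(u[0])+30):
        X=onpanel(w,(x,y));r=np.linalg.norm(X-np.array([592.8,162.2,73]))
        if 7.8<r<12 and im[y,x].mean()<30: pts.append(pc(X))
P=np.array(pts);c=pc(np.array([592.8,162.2,73]))
d=P-c;th=np.arctan2(d[:,0],d[:,1])
m=np.angle(np.exp(2j*th).mean())/2;print('phi',m%np.pi,'n',len(P),'spread',abs(np.exp(2j*th).mean()))
E
python3 look.py
```

```text
t 23.95 tcp [592.7 162.3 185. ] az 95.1 shift [-2.  -0.9  0.2] turn 58.6 open 0.283 F [ 0.4  0.1 -1.9] M [ 0.15 -0.22  0.14] q6 -1.5
phi 0.5463643053127175 n 33 spread 0.9920699254699058
```

Emit:
apply_moves:
  increments:
    - [1,-0.1,0,0,4]
    - [1,-0.2,0,0,4]
    - [1,-0.1,0,0,4]
    - [1,-0.2,0,0,4]
    - [1,-0.2,0,0,4]
    - [1,0,0,0,0]

```text
t: 24.6
eef_pos: [592.6, 162.2, 185.8]
tcp_rot: [2.226, 1.57, -2.744]
ft_force: [-0.6, -0.1, -2.6]
opening: 0.283
```

```bash
python3 look.py
```

```text
t 24.6 tcp [592.6 162.2 185.8] az 75.2 shift [-1.2 -0.8  0.6] turn 38.7 open 0.283 F [-0.6 -0.1 -2.6] M [ 0.04 -0.1   0.07] q6 -1.15
phi 0.8426737981699125 n 32 spread 0.9875884434231433
```

Emit:
apply_moves:
  increments:
    - [1,-0.1,0,0,4]
    - [1,-0.1,0,0,4]
    - [1,-0.2,0,0,4]
    - [1,-0.1,0,0,4]
    - [1,-0.1,0,0,4]
    - [1,0,0,0,0]

```text
t: 25.25
eef_pos: [592.6, 162.1, 186.5]
tcp_rot: [2.75, 1.57, -2.568]
ft_force: [-0.0, -0.7, -4.1]
opening: 0.284
```

```bash
python3 look.py
```

```text
t 25.25 tcp [592.6 162.1 186.5] az 55.3 shift [-0.5 -0.5  0.9] turn 18.8 open 0.284 F [-0.  -0.7 -4.1] M [-0.14 -0.11  0.08] q6 -0.81
phi 1.130826391400037 n 28 spread 0.9881244704020848
```

Emit:
apply_moves:
  increments:
    - [1,0,0,0,4]
    - [1,-0.1,0,0,4]
    - [1,0,0,0,4]
    - [1,0,0,0,4]
    - [1,0,0,0,0]

```text
t: 25.8
eef_pos: [592.7, 162.2, 186.7]
tcp_rot: [-2.766, 1.57, -2.079]
ft_force: [-0.8, -0.8, -4.3]
opening: 0.286
```

```bash
python3 look.py
```

```text
t 25.8 tcp [592.7 162.2 186.7] az 39.3 shift [-0.3 -0.2  0.9] turn 2.8 open 0.286 F [-0.8 -0.8 -4.3] M [-0.27 -0.18  0.06] q6 -0.53
phi 1.3789712492082378 n 15 spread 0.9948273576553018
```

Emit:
apply_moves:
  increments:
    - [1,0,0,0,3]
    - [1,0,0,0,3]
    - [1,0,0,0,3]
    - [1,0,0,0,2]
    - [1,0,0,0,0]

```text
t: 26.35
eef_pos: [592.8, 162.1, 186.7]
tcp_rot: [-1.641, 1.57, -1.146]
ft_force: [0.8, -1.9, -4.7]
opening: 0.282
```

```bash
python3 look.py
```

```text
t 26.35 tcp [592.8 162.1 186.7] az 28.4 shift [-0.3  0.1  0.9] turn -8.1 open 0.282 F [ 0.8 -1.9 -4.7] M [-0.37 -0.27  0.17] q6 -0.34
phi 1.544030074305053 n 9 spread 0.9972167814834266
```

Emit:
apply_moves:
  increments:
    - [1,0,0,0,1.5]
    - [1,0,0,0,0]

```text
t: 26.6
eef_pos: [592.7, 162.2, 186.8]
tcp_rot: [-1.904, 1.571, -1.438]
ft_force: [0.5, -0.7, -4.2]
opening: 0.284
```

```bash
python3 look.py
```

```text
t 26.6 tcp [592.7 162.2 186.8] az 26.7 shift [-0.2  0.   0.9] turn -9.8 open 0.284 F [ 0.5 -0.7 -4.2] M [-0.51 -0.31  0.11] q6 -0.31
phi 1.5542944738321176 n 12 spread 0.9960716820662336
```

Emit:
apply_moves:
  increments:
    - [1,0,0,0,1.5]
    - [1,0,0,0,0]

```text
t: 26.85
eef_pos: [592.7, 162.2, 186.8]
tcp_rot: [-1.994, 1.571, -1.555]
ft_force: [0.7, -1.4, -4.2]
opening: 0.288
```

```bash
python3 look.py
```

```text
t 26.85 tcp [592.7 162.2 186.8] az 25.1 shift [-0.2  0.   0.9] turn -11.4 open 0.288 F [ 0.7 -1.4 -4.2] M [-0.52 -0.36  0.14] q6 -0.28
phi 1.5594148652186641 n 10 spread 0.9981807849280664
```

Emit:
apply_moves:
  increments:
    - [1,0,0,0,2]
    - [1,0,0,0,0]

```text
t: 27.1
eef_pos: [592.7, 162.3, 186.8]
tcp_rot: [-1.444, 1.571, -1.039]
ft_force: [0.8, -1.3, -4.4]
opening: 0.283
```

```bash
python3 look.py
```

```text
t 27.1 tcp [592.7 162.3 186.8] az 23.2 shift [-0.2  0.   0.9] turn -13.3 open 0.283 F [ 0.8 -1.3 -4.4] M [-0.44 -0.28  0.18] q6 -0.24
phi 1.5703723425035436 n 9 spread 0.9973890208859115
```

Emit:
apply_moves:
  increments:
    - [1,0,0,0,2]
    - [1,0,0,0,0]

```text
t: 27.35
eef_pos: [592.6, 162.4, 186.9]
tcp_rot: [2.302, 1.571, 2.672]
ft_force: [-1.6, -0.2, -1.5]
opening: 0.28
```

```bash
python3 look.py
```

```text
t 27.35 tcp [592.6 162.4 186.9] az 21.2 shift [-0.1 -0.1  0.9] turn -15.3 open 0.28 F [-1.6 -0.2 -1.5] M [-0.28  0.12  0.14] q6 -0.21
phi 1.5247211206449915 n 7 spread 0.9968347331778148
```

Emit:
apply_moves:
  increments:
    - [1,0,0,0,-5]
    - [1,0,0,0,-5]
    - [1,-4,0,0,0]
    - [1,-10,0,0,0]
    - [1,-15,-20,0,0]
    - [1,-15,-30,0,0]
    - [1,0,0,0,0]

```text
t: 28.1
eef_pos: [620.8, 117.5, 233.8]
tcp_rot: [-0.534, 1.566, 0.007]
ft_force: [-0.5, -0.4, -2.5]
opening: 0.284
```

```bash
cat > look2.py <<'E'
from h import *
plan((593.5,162.6,187),36.5)
w=cam('wrist');im=w['pixels'];print(proj(w,[(593,162.4,73)]))
H=cv2.cvtColor(im,cv2.COLOR_RGB2HSV)
L=np.array([593,162.4,73.]);u0=proj(w,[L])[0].astype(int)
G=[];Rd=[];D=[]
S=[]
for y in range(max(0,u0[1]-40),min(480,u0[1]+40)):
    for x in range(u0[0]-40,u0[0]+40):
        h,s,v=H[y,x];X=pc(onpanel(w,(x,y)))
        r=np.hypot(*(X-pc(L))[:2])
        if r>24:continue
        if s>140 and v>60:
            (Rd if (h<8 or h>172) else G if 45<h<80 else []).append(X)
        if s<40 and v>90 and r<18: S.append(X)
        
S=np.array(S);G=np.array(G);Rd=np.array(Rd)
print('red',Rd.mean(0).round(1),len(Rd),'green',G.mean(0).round(1),len(G))
# centre from dots: red is at (c, c_y+18.3), green at (c_u+18.3,c)
c=np.array([Rd.mean(0)[0],G.mean(0)[1]]);print('centre from dots',c.round(1),'disc mean',S.mean(0).round(1))
P=[]
c=S.mean(0)[:2]
for y in range(max(0,u0[1]-40),min(480,u0[1]+40)):
    for x in range(u0[0]-40,u0[0]+40):
        X=pc(onpanel(w,(x,y)))[:2]-c
        if np.hypot(*X)<11.5 and im[y,x].mean()<80:P.append(X)
P=np.array(P,np.float32);vx,vy,_,_=cv2.fitLine(P,cv2.DIST_HUBER,0,.01,.01).ravel()
print('phi',np.arctan2(vx,vy)%np.pi,len(P),'ext',P.min(0),P.max(0))
E
python3 look2.py
```

```text
t 28.1 tcp [620.8 117.5 233.8] az 31.0 shift [46.6 52.9 -0.4] turn -5.5 open 0.284 F [-0.5 -0.4 -2.5] M [-0.05 -0.06  0.04] q6 -0.46
[[316.22086176 150.8646194 ]]
red [ 58.8 103.   -0.5] 66 green [77.2 84.5 -0.5] 59
centre from dots [58.8 84.5] disc mean [59.2 84.8 -0.5]
phi 1.5832368 91 ext [-10.35586    -1.4783345] [11.475714   1.5172105]
```

Emit:
apply_moves:
  increments:
    - [1,-25,0,0,0]
    - [1,-40,0,0,0]
    - [1,-30,0,0,0]
    - [1,0,0,0,0]

```text
t: 28.55
eef_pos: [619.1, 120.4, 330.2]
tcp_rot: [-0.413, 1.564, 0.131]
ft_force: [-0.3, -0.6, -1.1]
opening: 0.28
```

```bash
python3 look2.py
```

```text
t 28.55 tcp [619.1 120.4 330.2] az 31.2 shift [143.1  49.7  -1. ] turn -5.3 open 0.28 F [-0.3 -0.6 -1.1] M [ 0.04 -0.14 -0.  ] q6 -0.46
[[316.11284285 145.63269331]]
red [ 58.6 102.5  -0.5] 40 green [76.7 84.2 -0.5] 33
centre from dots [58.6 84.2] disc mean [58.8 84.4 -0.5]
phi 1.5834457 60 ext [-9.806619  -1.6159079] [11.482968   1.5822972]
```

Emit:
apply_moves:
  increments:
    - [1,0,-15,-20,0]
    - [1,0,-27,-37,0]
    - [1,0,-27,-37,0]
    - [1,0,-27,-37,0]
    - [1,0,-27,-37,0]
    - [1,0,-27,-37,0]
    - [1,0,-27,-37,0]
    - [1,0,-27,-37,0]
    - [1,0,-28,-39,6]
    - [1,0,0,0,8]

```text
t: 29.6
eef_pos: [464.5, -247.1, 324.1]
tcp_rot: [2.588, 1.568, 2.878]
ft_force: [-0.3, -0.3, -1.6]
opening: 0.286
```

Emit:
apply_moves:
  increments:
    - [1,0,0,0,8]
    - [1,0,0,0,8]
    - [1,0,0,0,8]
    - [1,0,0,0,8]
    - [1,0,0,0,3.5]
    - [1,0,0,0,0]

```text
t: 30.2
eef_pos: [466.4, -242.9, 324.5]
tcp_rot: [2.801, 1.568, 2.481]
ft_force: [0.4, 0.7, -2.3]
opening: 0.283
```

```bash
python3 - <<'E'
from h import *
plan((467.7,-245,128),-18.5)
w=cam('wrist');p,R=tcp();print(proj(w,[p-[0,0,118]])[0])
g=w['pixels'].astype(int);H=cv2.cvtColor(w['pixels'],cv2.COLOR_RGB2HSV)
for y in range(220,250,2):print(y,' '.join('%3d'%v for v in H[y,304:336,1]))
a=cam('scene');b=cam('side');print(proj(a,[p-[0,0,118]])[0],proj(b,[p-[0,0,118]])[0])
Ha=cv2.cvtColor(a['pixels'],cv2.COLOR_RGB2HSV);t=proj(a,[p-[0,0,118]])[0].astype(int)
for y in range(t[1]-14,t[1]+6,1):print(y,' '.join('%3d'%v for v in Ha[y,t[0]-14:t[0]+12,1]))
print(t)
E
```

```text
t 30.2 tcp [ 466.4 -242.9  324.5] az -18.4 shift [196.4  -1.7   2.3] turn 0.1 open 0.283 F [ 0.4  0.7 -2.3] M [-0.01 -0.05  0.04] q6 -0.29
[318.59820821 233.19460867]
220  19  18  21  15  20  22  26  19  22  29  17  15  26  29  19  21  25  21  24  24  28  26  25  20  19  29  35  24  20  24  25  17
222  19  12  26  20  14  25  19  21  24  19  23  24  17  24  23  19  22  28  24  26  24  25  24  25  19  23  24  17  22  32  24  24
224  22  22  22  23  21  25  21  26  19  13  30  22  22  27  25  20  19  23  28  22  19  24  26  21  22  22  21  26  24  23  29  30
226  32  19  25  15  29  19  24  28  23  19  15  15  17  20  21  22  23  20  12  27  26  23  23  29  25  28  24  23  21  32  23  22
228  24  20  22  25  24  22  25  17  26  24  17  25  23  19  26  25  28  22  21  22  16  22  21  20  22  21  24  21  27  31  26  25
230  17  20  22  22  18  20  27  22  17  18  14  17  25  27  22  17  24  17  25  22  25  18  15  24  20  21  24  19  22  27  22  24
232  17  15  21  23  27  17  26  17  13  24  30  24  26  31  26   9  25  19  22  24  22  35  30  23  16  24  19  22  19  19  23  17
234  23  
[... 2572 characters left out ...]
34  57  61  63  64  61  63  62  63  62  62
255  63  62  63  63  63  65  65  61  62  63  64  62  60  53  33  30  54  62  61  63  64  64  64  66  63  65
256  62  64  66  64  66  64  67  63  64  65  64  62  63  59  51  43  50  61  63  61  63  63  61  63  62  61
257  63  64  63  62  63  63  64  64  64  63  62  63  62  62  62  53  57  62  64  64  63  64  61  61  63  65
258  63  63  62  63  62  62  63  64  64  65  64  62  64  64  62  61  63  63  63  64  63  61  63  65  65  64
259  61  61  62  64  62  63  61  63  62  62  63  61  63  63  63  63  64  64  65  64  66  63  64  61  61  60
260  63  63  63  63  62  63  66  63  64  63  64  63  64  63  62  63  62  61  61  60  63  63  64  63  64  64
[173 255]
```

Emit:
apply_moves:
  increments:
    - [1,30,-1.7,2.3,0]
    - [1,40,0,0,0]
    - [1,20,0,0,0]
    - [1,8,0,0,0]
    - [1,0,0,0,0]

```text
t: 30.85
eef_pos: [468.3, -245.9, 227.2]
tcp_rot: [2.862, 1.569, 2.543]
ft_force: [-0.4, -0.3, -1.3]
opening: 0.281
```

```bash
python3 - <<'E'
from h import *
plan((467.7,-245,128),-18.5)
E
```

```text
t 30.85 tcp [ 468.3 -245.9  227.2] az -18.3 shift [99.2  0.6 -0.7] turn 0.2 open 0.281 F [-0.4 -0.3 -1.3] M [-0.02 -0.05 -0.01] q6 -0.29
```

Emit:
apply_moves:
  increments:
    - [1,5,0.5,-0.6,0]
    - [1,5,0,0,0]
    - [1,4,0,0,0]
    - [1,4,0,0,0]
    - [1,4,0,0,0]
    - [1,0,0,0,0]

```text
t: 31.45
eef_pos: [467.9, -245.3, 205.4]
tcp_rot: [2.943, 1.57, 2.624]
ft_force: [0.9, 0.6, -0.6]
opening: 0.283
```

Emit:
apply_moves:
  increments:
    - [1,5,0,0,0]
    - [1,5,0,0,0]
    - [1,5,0,0,0]
    - [1,5,0,0,0]
    - [1,0,0,0,0]

```text
t: 31.95
eef_pos: [467.8, -245.3, 185.1]
tcp_rot: [2.915, 1.57, 2.596]
ft_force: [-0.2, -0.0, -1.8]
opening: 0.28
```

```bash
python3 - <<'E'
from h import *
plan((467.7,-245,128),-18.5)
E
```

```text
t 31.95 tcp [ 467.8 -245.3  185.1] az -18.3 shift [57.1  0.2 -0.2] turn 0.2 open 0.28 F [-0.2 -0.  -1.8] M [-0.02 -0.1  -0.03] q6 -0.29
```

Tip is well through the hole with no force; lower until the handle seats.

Emit:
apply_moves:
  increments:
    - [1,10,0,0,0]
    - [1,12,0,0,0]
    - [1,12,0,0,0]
    - [1,10,0,0,0]
    - [1,6,0,0,0]
    - [1,3,0,0,0]
    - [1,0,0,0,0]

```text
t: 32.65
eef_pos: [468.0, -245.4, 132.5]
tcp_rot: [3.095, 1.57, 2.775]
ft_force: [0.1, -0.3, -1.1]
opening: 0.284
```

Emit:
apply_moves:
  increments:
    - [1,1.5,0,0,0]
    - [1,1,0,0,0]
    - [1,0,0,0,0]

```text
t: 32.95
eef_pos: [468.0, -245.4, 130.5]
tcp_rot: [-0.398, 1.57, -0.718]
ft_force: [0.3, -0.9, -2.0]
opening: 0.282
```

Emit:
apply_moves:
  increments:
    - [1,1,0,0,0]
    - [1,1,0,0,0]
    - [1,0,0,0,0]

```text
t: 33.25
eef_pos: [468.0, -245.4, 128.3]
tcp_rot: [-2.138, 1.571, -2.457]
ft_force: [-0.2, -0.3, -0.7]
opening: 0.281
```

Emit:
apply_moves:
  increments:
    - [1,0.7,0,0,0]
    - [1,0,0,0,0]

```text
t: 33.45
eef_pos: [468.0, -245.4, 127.9]
tcp_rot: [-0.431, 1.57, -0.751]
ft_force: [-1.1, 1.1, 3.9]
opening: 0.284
```

Emit:
apply_moves:
  increments:
    - [0.7,0,0,0,0]
    - [0.4,0,0,0,0]
    - [0,0,0,0,0]
    - [0,0,0,0,0]
    - [0,0,0,0,0]
    - [0,0,0,0,0]
    - [0,-15,0,0,0]
    - [0,-40,0,0,0]
    - [0,-45,0,0,0]
    - [0,-45,0,0,0]

```text
t: 34.45
eef_pos: [467.7, -245.1, 274.2]
tcp_rot: [2.912, 1.57, 2.592]
ft_force: [0.0, -0.2, -0.1]
opening: 0.976
```

Emit:
apply_moves:
  increments:
    - [0,-45,-10,0,0]
    - [0,-20,-40,0,0]
    - [0,0,-20,0,0]
    - [0,0,0,0,0]

```text
t: 34.85
eef_pos: [445.3, -313.6, 338.0]
tcp_rot: [-0.705, 1.57, -1.026]
ft_force: [-0.8, 0.0, -0.3]
opening: 0.998
```

```bash
python3 - <<'E'
from h import *
plan((467.7,-245,128),-18.5)
w=cam('wrist');a=cam('scene');b=cam('side')
for n,c in(('w',w),('a',a),('b',b)):
    H=cv2.cvtColor(c['pixels'],cv2.COLOR_RGB2HSV)
    m=cv2.inRange(H,(0,120,40),(6,255,255))|cv2.inRange(H,(172,120,40),(180,255,255))
    k,l,st,ce=cv2.connectedComponentsWithStats(m);g=proj(c,[(467.5,-244.7,130)])[0]
    for i in range(1,k):
        if np.hypot(*(ce[i]-g))<40 and st[i,4]>10:print(n,'red handle',st[i],ce[i].round(1),'pred',g.round(1))
    m=cv2.inRange(H,(108,110,30),(130,255,255));k,l,st,ce=cv2.connectedComponentsWithStats(m);g=proj(c,[(473,34,18)])[0]
    for i in range(1,k):
        if np.hypot(*(ce[i]-g))<40 and st[i,4]>40:
            print(n,'meter',st[i],ce[i].round(1),g.round(1))
            q=cv2.convexHull(np.argwhere(l==i)[:,::-1].astype(np.int32))
            for v in cv2.approxPolyDP(q,3,True)[:,0]:print('  ',v,onz(c,v.astype(float),0)[:2].round(),onz(c,v.astype(float),36)[:2].round())
E
```

```text
t 34.85 tcp [ 445.3 -313.6  338. ] az -18.4 shift [210.   72.3  -0.6] turn 0.1 open 0.998 F [-0.8  0.  -0.3] M [-0.07 -0.09 -0.  ] q6 -0.41
a meter [246 241  66  18 286] [279.8 251.2] [278.1 249.2]
   [311 248] [524.  96.] [546.  61.]
   [309 255] [533.  72.] [554.  38.]
   [249 258] [422. -11.] [449. -40.]
   [246 242] [381.  30.] [409.  -1.]
   [309 241] [506. 115.] [529.  79.]
b red handle [390 152  13  22 186] [395.8 162.2] pred [396.  159.5]
b meter [329 260  66  36 591] [359.4 279.4] [361.6 269.7]
   [394 264] [407. -21.] [403.   8.]
   [393 270] [405.  -2.] [401.  26.]
   [343 295] [497. 105.] [490. 129.]
   [330 278] [540.  67.] [532.  93.]
   [331 270] [545.  44.] [537.  71.]
   [390 260] [419. -30.] [415.  -1.]
```

Emit:
apply_moves:
  increments:
    - [0,-20,-40,0,0]
    - [0,0,-45,0,0]
    - [0,0,-45,0,0]
    - [0,0,-45,0,0]
    - [0,0,-45,0,0]
    - [0,0,0,0,0]

```text
t: 35.6
eef_pos: [375.6, -523.8, 355.8]
tcp_rot: [2.767, 1.569, 2.445]
ft_force: [-1.2, 0.6, -0.2]
opening: 0.998
```

```bash
python3 - <<'E'
from h import *
for n in('scene','side'):
    c=cam(n);now=c['pixels'][:,:,::-1];old=cv2.imread(f'pics/{n}1.png')
    for im,t in((old,'old'),(now,'new')):
        H=cv2.cvtColor(im,cv2.COLOR_BGR2HSV);m=cv2.inRange(H,(0,120,40),(6,255,255))|cv2.inRange(H,(172,120,40),(180,255,255))
        k,l,st,ce=cv2.connectedComponentsWithStats(m);print(n,t,[(st[i].tolist(),ce[i].round(1).tolist()) for i in range(1,k) if st[i,4]>25])
    d=(cv2.absdiff(cv2.GaussianBlur(now,(3,3),0),cv2.GaussianBlur(old,(3,3),0)).max(2)>45).astype(np.uint8)
    k,l,st,ce=cv2.connectedComponentsWithStats(d);print('diff',[st[i].tolist() for i in range(1,k) if st[i,4]>40])
print(status.state()['eef_pos'],status.state()['t'])
E
```

```text
scene old [([335, 178, 21, 14, 65], [344.9, 184.2]), ([222, 375, 13, 16, 147], [227.9, 381.4])]
scene new [([335, 178, 21, 14, 66], [344.7, 184.3]), ([222, 375, 13, 14, 132], [228.2, 380.8])]
diff [[27, 0, 62, 29, 1231], [149, 0, 44, 50, 1209], [66, 41, 36, 14, 142], [193, 82, 24, 78, 438], [125, 106, 13, 16, 121], [55, 150, 28, 11, 140], [146, 161, 63, 15, 559], [323, 180, 68, 57, 1536], [173, 195, 27, 12, 221], [38, 219, 14, 6, 56], [241, 232, 72, 38, 1703], [293, 234, 10, 10, 61], [24, 296, 71, 51, 283], [0, 348, 16, 14, 132]]
side old [([328, 105, 9, 9, 65], [332.0, 108.9]), ([391, 152, 13, 22, 190], [396.6, 162.4]), ([270, 243, 8, 7, 34], [272.9, 246.1]), ([297, 377, 17, 42, 221], [305.0, 397.8]), ([305, 384, 27, 40, 218], [317.6, 404.2])]
side new [([328, 105, 9, 9, 65], [332.1, 108.8]), ([390, 152, 13, 21, 180], [395.7, 162.2]), ([270, 243, 8, 7, 31], [273.1, 246.1]), ([297, 377, 17, 42, 221], [304.9, 397.9]), ([305, 384, 27, 40, 218], [317.6, 404.2])]
diff [[447, 0, 7, 26, 79], [480, 0, 8, 16, 98], [541, 42, 11, 8, 75], [456, 57, 30, 151, 1128], [541, 57, 13, 12, 86], [450, 78, 14, 12, 77], [563, 85, 9, 50, 235], [533, 114, 11, 7, 62], [538, 136, 11, 6, 57], [568, 136, 38, 46, 666], [525, 181, 10, 6, 48], [551, 180, 46, 48, 760], [535, 202, 10, 6, 45], [561, 227, 15, 6, 72], [466, 242, 4, 31, 77], [328, 248, 69, 49, 1684], [294, 267, 11, 7, 58], [310, 267, 25, 34, 179], [254, 268, 67, 34, 1145], [477, 300, 19, 9, 89], [629, 313, 11, 8, 66], [481, 322, 43, 19, 540]]
[ 377.104784   -520.43561178  356.60744227] 35.7
```

Driver sits back at its original place and the bystanders are unmoved. Handing in.

```bash
python3 -c "
from cell import env,status
env.job_done();print(status.state()['t'])"
```

```text
the job is handed in; nothing more can be done
the job is handed in; nothing more can be done
```

The job is done and handed in after about 36 s of robot time. The meter is off the panel, the latch is turned to its locked mark, and the red screwdriver is back in its stand hole.

- **Multimeter:** I gripped it across its width and lifted it off the panel. I then let it pivot flat on the bench in front of the console, face up. It touched flat at about 24 N measured at the wrist.
- **Latch:** The slot started at about 0.43 rad. I lined the blade up from the wrist camera, so it dropped into the slot without turning it on the latch to find it. It touched the slot's bottom with about 3 N. Two views after I withdrew the driver put the slot at 1.583 rad, pointing at the green dot, against 1.571 at the stop. The angle measurement is good to about 0.02 rad.
- **Stop:** The torque never rose sharply against the hard stop. In the last few degrees the slot angle levelled off and the vertical force dropped, so the blade may have slipped slightly there. I took "at the stop" from the slot angle, not from the torque.
- **Screwdriver:** It went back into its hole without force and the handle seated at about 4 N. In the side view its handle is within 1 pixel of where it started.
- **Other things:** Comparing before and after pictures shows only the arm, its shadow, the meter and the latch area changed. I did not check separately that the fuse cover is shut.

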